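# Take the clamp cap off the guarded buffing spindle

### The job

The felt wheel of this little bead-buffing machine has to be changed: slide the clear guard all the way open along its track, then unscrew the metal clamp cap from the spindle - nobody remembers whether its thread is left- or right-handed, so try it both ways until you find the one that loosens - and lift it straight up off the spindle. Finish while still holding the cap in the gripper, still, roughly upright and at least 5 cm above its seat over the spindle, with the guard left open and the turned pieces, tin and dish around the machine left where they are.

Things in the scene. Friction and masses are not known exactly. Their poses are not given: they have to be found in the camera images.
- machine: bead-buffing machine fixed to the table: grey housing 200 (x) x 360 (y) x 70 mm high; origin at the centre of its underside; x away from the robot at yaw 0, y along the guard's track, z up. On top: at y = -90 a grey felt wheel, 110 diameter, top at height 84, with spindle and cap; at y = +80 a motor cover 115 x 115, top at height 131, over which the open guard parks
- guard (a joint): slide of the clear plastic guard along the machine's +y, m: 0 = shut over the cap, 0.16 = fully open at its stop; 2 N friction, stays where left. A tunnel (roof, two side walls, open ends) 162 (x) x 130 (y) mm, roof at height 152 to 158; shut, it leaves no access to the cap from above
- guard_handle (a point): top centre of the guard's wooden handle, an upright fin on the middle of the roof: 60 long (machine x), 14 thick (machine y), 36 high, top at height 194; moves with the guard
- cap: ribbed round aluminium clamp cap, 58 mm diameter, 60 high, 0.10 to 0.21 kg; origin at the centre of its underside, z up. Round part 34 high; on it a grip bar 48 long (cap x), 14 thick (cap y), 26 high (34 to 60 above the origin). Starts screwed home, underside on the felt wheel, bar within 8 degrees of the machine's x. Its quick thread may be left- or right-hand; see spindle
- spindle (a point): centre of the cap's seat (height 84) on the spindle axis, axes as machine. Spindle end 24 mm high, inside the cap. Thread hand varies by start: the loosening way the cap turns easily (under 0.5 N m) without rising (5 mm play) and lifts off once the bar is 50 to 105 degrees from the machine's x (turn about 75); the other way a hard stop comes after 5 to 25 degrees
- stopper: turned wooden bottle stopper standing on the table near the machine, 44 diameter, 64 high, origin under its foot; bystander
- wax_tin: low round metal wax tin, 64 diameter, 40 high, origin under its base; bystander
- drop: turned wooden drop pendant standing on its flat end, 42 diameter, 60 high, origin under its foot; bystander
- bead_dish: white ceramic dish with wooden beads, 90 diameter, 30 high, origin under its base; bystander

How it is judged:
On the way, in this order (a step that is already met when the one before it is completed fails the run):
1. the guard is slid fully open, the cap still in its place (value of joint guard above 0.145 m and z of cap in the frame of spindle below 0.01 m), for 0.2 s.
2. the cap is unscrewed (its bar turned 35 degrees or more from the machine's x) while still down on the spindle (angle between the x axis of cap and the x axis of machine, either way round above 0.61 rad and z of cap in the frame of spindle below 0.018 m), for 0.1 s.
3. the cap is lifted off the spindle in the fingers (z of cap in the frame of spindle above 0.03 m and contact force between cap and the fingers above 0.5 N), for 0.2 s.
At the end, for the whole second after the job is handed in: the gripper still holds the cap, at rest, its underside more than 45 mm above its seat and within 60 mm sideways of the spindle's axis, tilted less than 20 degrees, touching nothing of the machine; the guard is open by more than 145 of its 160 mm (z of cap in the frame of spindle above 0.045 m and horizontal distance between cap and spindle below 0.06 m and angle between cap's own z axis and vertical below 0.35 rad and linear speed of cap below 0.03 m/s and contact force between cap and the fingers above 0.5 N and contact force between cap and machine below 0.2 N and value of joint guard above 0.145 m); the arm keeps its last pose, push and grip.
It fails at once if a bystander (stopper, wax tin, drop or bead dish) is moved by more than 30 mm (distance of any of stopper, wax_tin, drop, bead_dish from where it was at the start of the episode above 0.03 m).
It also fails if it takes over 58 s, if anything falls off the work surface, if the arm or the gripper's body presses on something with over 40 N, if the wrist force passes 120 N, or if a joint passes its speed limit or range.

### The arm

A 6-joint arm with a two-finger parallel gripper is mounted at the origin on the work surface. World frame = base frame: x ahead of the robot, y to its left, z up, the work surface at z = 0. Lengths are in m, angles in rad, forces in N, time in s.
With the tool pointing down it reaches from about 0.35 to 0.975 m from the base axis. Payload 4.9 kg.
Tool frame: the origin (TCP) lies midway between the tips of the shut fingers; the grasp point (between the pads) lies 19 mm behind it; z points along the fingers, y is the line along which they close (so a half turn about z gives the same grasp; the last joint's range is limited). The gripper opens to 85 mm and grips with 20 to 120 N. Pads are 22 mm wide; open, the fingers measure 114 mm over their backs; the gripper's body (76 mm by 85 mm) begins 54 mm behind the grasp point. The pads swing forward as they close: fully open they stand 13 mm farther back than shut.
Start: joints at [-1.229, 0.053, 1.613, -0, 1.476, -0.119], TCP at [0.278, -0.56, 0.231] pointing down, gripper open.
Joint ranges: [-3.01, 3.01], [-1.01, 2.22], [0.06, 2.58], [-1.02, 4.17], [0.09, 2.62], [-3.14, 3.14]. Speed limits (rad/s): [2.57, 2.57, 3.14, 3.14, 3.14, 3.14].

### API

Orientations are given as a unit quaternion [w, x, y, z].
In Python, from plant import manip gives the robot as it stands.
- The arm moves only by the tool move_arm, never from a script. Its argument "increments" is one flat list of numbers, 5 for each row, row after row: the shift along the tool's x, y, z in mm, then the turn about the tool's z in rad, then the opening, from 0 (shut) to 1 (fully open). In form: [tx, ty, tz, spin, jaw, tx, ty, tz, spin, jaw, ...]. A call has 1 to 8 rows; each row shifts and turns the commanded pose from where the row before left it, along the tool's axes as they then stand; what a row does not reach is not made up. A row lasts 1/12 s, in which the tool goes at most 41.7 mm and 7.16 degrees, less where a joint would pass 70% of its speed; a pose out of reach is approached as far as the arm can. A call with a gripper value outside its range is refused whole. The fingers move at their own pace and stop on an object; the grip force is fixed at half the most. Time passes only in rows, so rows that do not move let the fingers close. It gives the time, the measured TCP pose, the force, the opening and the grip force at its end, in the units of the state.
- manip.state(): the state, without advancing time (a new reading comes with each control period).
- manip.grab_frame(name): name is "side" or "top"; returns a dict with "image" (384x512x3 uint8, blue, green, red), "fov_y" (degrees; the focal length in pixels is half the picture's height over the tangent of half this angle, whatever the lens; pixels are square), "cx", "cy" (the principal point, pixels), "eye" and "rotation" of the camera in the world. Camera axes: x right, y down, z forward; pixel columns grow to the right and rows downward; lengths in m; the calibration is good to about 2 mm. A picture is of the moment at which its call begins. There is no depth.
- manip.job_done(): hands the job in; it is judged then, once.
The state is a dict: "time": time; "joint_pos": joint angles; "joint_vel": joint speeds; "joint_efforts": joint torques, N m; "tool_pos": TCP position; "tool_rot": TCP orientation; "contact_force": force on the tool from outside, world axes, zero at the start; "ft_torque": the same for the moment, N m; "gripper_width": opening from 0.0 (shut) to 1.0 (fully open); "grasp_force": force on a finger pad.
Only numpy, scipy, OpenCV 4.12 (cv2) and the standard library are available. Lean on these libraries where they do the work, as an engineer would, in place of code of your own. Each camera call takes 0.05 s, during which the arm holds its last target. There are 200 camera calls.

## Working session

There is one attempt and no reset: what is moved stays moved. The work goes in short steps, Python scripts to look and compute and a tool call to move; the robot and the scene stay as the last step left them, time stands still between calls to the robot, and variables do not carry over. Pictures are saved under pics/ and viewed, at most 10 in all, crops included, and the job is handed in when it is done.

Besides the shell and the picture viewer there is one more tool, called after "Request:" as a command line: name --argument value ..., lists and objects as JSON in quotes. move_arm: Moves the arm, as the interface text tells. Its arguments: {"type":"object","properties":{"increments":{"type":"array"}},"required":["increments"]}

```bash
mkdir -p pics; cat > h.py <<'E'
import numpy as np, cv2
from plant import manip
def grab(n,f=None):
    d=manip.grab_frame(n)
    if f: cv2.imwrite('pics/'+f,d['image'])
    return d
def foc(d): return d['image'].shape[0]/2/np.tan(np.radians(d['fov_y'])/2)
def ray(d,u,v,z):
    r=np.array(d['rotation']).reshape(3,3)@np.array([(u-d['cx'])/foc(d),(v-d['cy'])/foc(d),1]); e=np.array(d['eye'])
    return e+r*(z-e[2])/r[2]
def proj(d,p):
    c=np.array(d['rotation']).reshape(3,3).T@(np.array(p)-np.array(d['eye'])); return c[:2]/c[2]*foc(d)+[d['cx'],d['cy']]
E
python3 - <<'E'
from h import *
for n in('top','side'):
    d=grab(n,n+'0.png');print(n,{k:np.round(d[k],3).tolist() for k in d if k!='image'})
print(manip.state())
E
```

```text
top {'fov_y': 46.143, 'cx': 261.919, 'cy': 194.815, 'eye': [0.461, 0.02, 1.275], 'rotation': [-0.029, 0.713, -0.7, 0.029]}
side {'fov_y': 53.9, 'cx': 258.607, 'cy': 191.333, 'eye': [0.943, -0.386, 0.739], 'rotation': [-0.326, 0.875, 0.333, -0.131]}
{'time': 0.1, 'joint_pos': array([-1.22900913e+00,  5.32949705e-02,  1.61414091e+00, -2.30538920e-05,
        1.47600742e+00, -1.18989913e-01]), 'joint_vel': array([-0.00088101, -0.00048865, -0.00475876,  0.00064915, -0.00103911,
       -0.00013141]), 'joint_efforts': array([-4.80461113e-04, -3.94902527e+01, -3.71364534e+01, -1.82948652e-04,
        3.92840506e-03,  2.95184157e-05]), 'tool_pos': array([ 0.27771407, -0.55928604,  0.23019283]), 'tool_rot': array([-9.18310973e-04,  9.73577071e-01,  2.28356806e-01, -1.14269623e-04]), 'contact_force': array([ 0.05156405, -0.65207404,  0.08857206]), 'ft_torque': array([-0.02400599, -0.0040176 , -0.03844461]), 'grasp_force': 0.0, 'gripper_width': 0.9986744249185628}
```

View pics/top0.png

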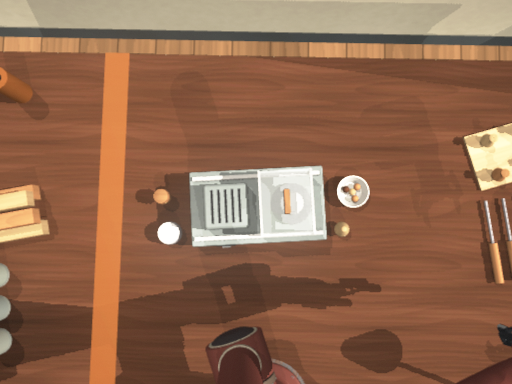

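View pics/side0.png

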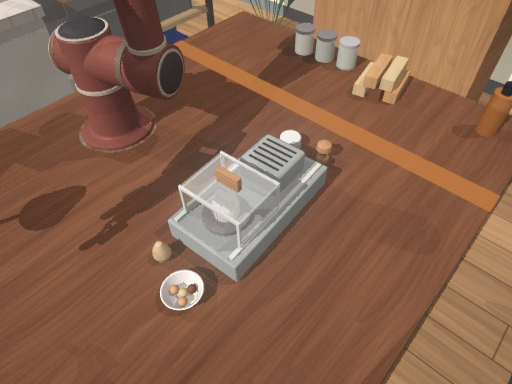

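```bash
sed -i 's/np.array(d\[.rotation.\]).reshape(3,3)/RR(d)/' h.py; cat >> h.py <<'E'
from scipy.spatial.transform import Rotation
def RR(d): w,x,y,z=d['rotation']; return Rotation.from_quat([x,y,z,w]).as_matrix()
E
python3 - <<'E'
from h import *
d=grab('top');s=grab('side')
a=cv2.resize(d['image'][155:260,180:340],None,fx=4.9,fy=4.9,interpolation=cv2.INTER_CUBIC);cv2.imwrite('pics/c1.png',a)
a=cv2.resize(s['image'][130:270,165:335],None,fx=4.2,fy=4.2,interpolation=cv2.INTER_CUBIC);cv2.imwrite('pics/c2.png',a)
for n,x in(('t',d),('s',s)):
    hsv=cv2.cvtColor(x['image'],cv2.COLOR_BGR2HSV)
    m=cv2.inRange(hsv,(5,90,110),(22,255,255))
    k,_,st,c=cv2.connectedComponentsWithStats(m)
    for i in range(1,k):
        if st[i,4]>30: 
            ys,xs=np.where(_==i); print(n,st[i],c[i].round(1),ray(x,*c[i],.194).round(3),np.round(cv2.minAreaRect(np.c_[xs,ys].astype(np.float32))[2],1))
for p in[(190,173),(322,167),(327,240),(192,246)]: print(ray(d,*p,.07).round(3))
E
```

```text
t [     0     36    512    348 131593] [259.1 190.1] [0.561 0.028 0.194] 90.0
t [344 183  17  19 115] [353.2 191.5] [ 0.562 -0.199  0.194] 54.0
t [284 189   7  25 136] [286.7 200.9] [ 0.536 -0.039  0.194] 86.6
t [507 241   5  28  82] [509.7 250.7] [ 0.427 -0.572  0.194] 90.0
t [221 285  14  19 150] [228.1 293.8] [0.314 0.096 0.194] 67.4
t [270 364  31  20 306] [284.4 374.9] [ 0.13  -0.039  0.194] 29.1
s [     0      0    512    384 138114] [284.3 219.6] [ 0.7   -0.056  0.194] 0.0
s [ 53  35  73  57 995] [88.4 57.3] [-0.073  0.02   0.194] 89.0
s [55 55 14 11 56] [61.5 60.2] [-0.116 -0.038  0.194] 6.3
s [97 70 16 10 62] [105.3  73.8] [0.037 0.003 0.194] 15.3
s [130  91  20  13 113] [137.9  96.7] [ 0.189 -0.002  0.194] 63.4
s [134 135  18  12  50] [142.2 141.3] [ 0.333 -0.096  0.194] 57.3
s [199 147  19   8  92] [207.6 150.5] [ 0.462 -0.022  0.194] 14.0
s [215 166  26  26 370] [227.8 178.2] [ 0.551 -0.05   0.194] 31.0
s [170 285   9   9  70] [173.9 289.2] [ 0.656 -0.275  0.194] 90.0
s [186 284   8   9  50] [190.2 288.5] [ 0.675 -0.258  0.194] 18.4
s [178 293   9  13  75] [182.2 300.5] [ 0.681 -0.279  0.194] 90.0
[0.615 0.216 0.07 ]
[ 0.638 -0.14   0.07 ]
[ 0.443 -0.154  0.07 ]
[0.42  0.204 0.07 ]
```

View pics/c1.png

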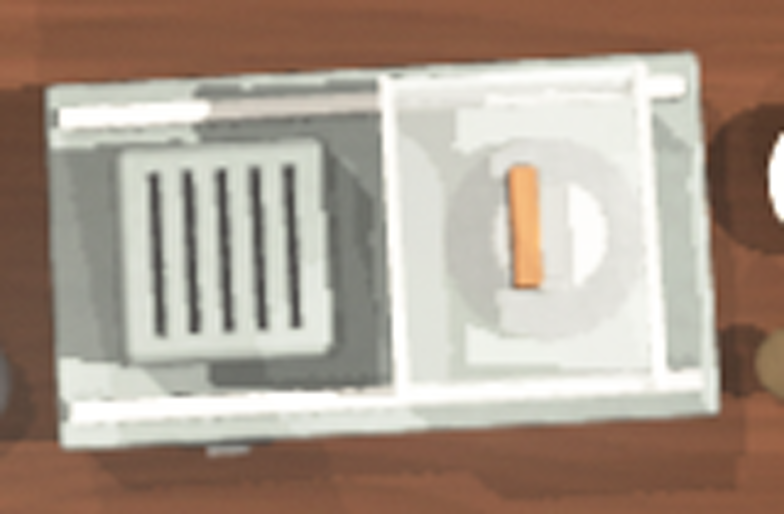

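View pics/c2.png

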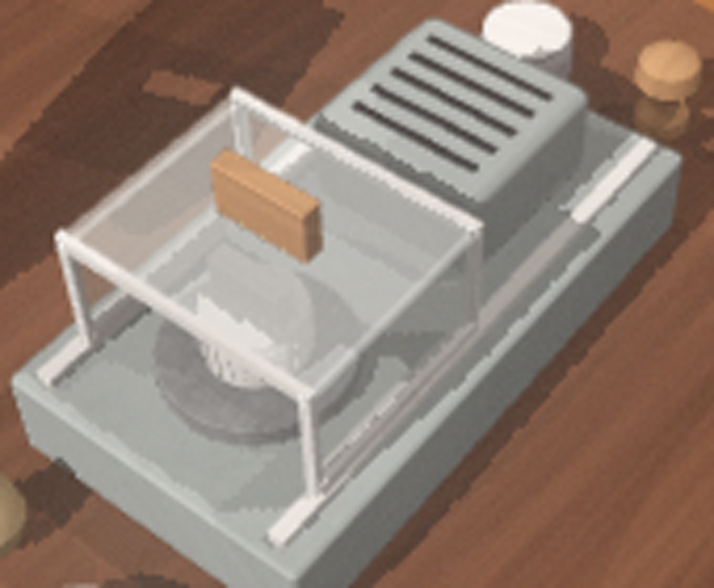

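The top view shows the machine with its corners at (190,173), (322,166), (326,239) and (193,246). The handle fin is at (287,201), with the cap's bright disc just right of it, under the guard. The side view shows the same, with the fin top at about (228,173). The machine's yaw is about 3.8°. I'll move above the handle.

Request:
move_arm --increments '[0,0,-13,0.0985,1,0,0,-13,0.0985,1,0,0,-13,0.0985,1,0,0,-13,0.0985,1,18,-31,0,0,1,18,-31,0,0,1,18,-31,0,0,1,18,-31,0,0,1]'

```text
time: 0.87
tool_pos: [0.3417, -0.4299, 0.283]
tool_rot: [-0.0, 0.999, 0.033, -0.0]
contact_force: [0.5, -0.1, -0.3]
gripper_width: 0.999
grasp_force: 0.0
```

Request:
move_arm --increments '[18,-31,0,0,1,18,-31,0,0,1,18,-31,0,0,1,18,-31,0,0,1,18,-31,0,0,1,18,-31,0,0,1,18,-31,0,0,1,18,-31,0,0,1]'

```text
time: 1.53
tool_pos: [0.4689, -0.1725, 0.2833]
tool_rot: [0.0, 0.999, 0.033, 0.0]
contact_force: [0.8, -0.8, 0.3]
gripper_width: 0.998
grasp_force: 0.0
```

```bash
python3 - <<'E'
from h import *
d=grab('top');s=grab('side')
print(ray(s,228.6,172.9,.194).round(4))
# machine corners -> frame
P=np.array([ray(d,*p,.07)[:2] for p in[(189.6,172.8),(321.8,166.2),(326.3,238.7),(192.7,246.4)]])
c=P.mean(0);v=(P[0]+P[3]-P[1]-P[2]);yaw=np.arctan2(-v[0],v[1]);w=P[0]+P[1]-P[2]-P[3];print(c,np.degrees(yaw),np.degrees(np.arctan2(w[1],w[0])))
# slots/handle long axis checks
pt=[ray(d,180+525/4.9,155+165/4.9,.194),ray(d,180+527/4.9,155+285/4.9,.194)];print(np.mean(pt,0).round(4),pt)
x=manip.state();print(x['tool_pos'],x['tool_rot'],x['joint_pos'].round(2))
E
```

```text
[ 0.5419 -0.0392  0.194 ]
[0.53049426 0.03186666] 4.141544447307561 4.080556190952981
[ 0.5364 -0.0405  0.194 ] [array([ 0.56587539, -0.03956931,  0.194     ]), array([ 0.50691048, -0.04136468,  0.194     ])]
[ 0.46987801 -0.17031473  0.28319783] [-6.98302862e-04  9.99330817e-01  3.65697770e-02  2.87164338e-04] [-0.5  -0.28  1.83  0.    1.59  1.  ]
```

Request:
move_arm --increments '[19,-31,0,0,1,19,-31,0,0,1,19,-31,0,0,1,19,-32,0,0,1,0,0,25,0,1,0,0,25,0,1,0,0,0,0,1,0,0,0,0,1]'

```text
time: 2.3
tool_pos: [0.5349, -0.0448, 0.2315]
tool_rot: [-0.0, 0.999, 0.033, -0.002]
contact_force: [0.6, -0.3, 0.2]
gripper_width: 1.0
grasp_force: 0.0
```

```bash
python3 - <<'E'
from h import *
s=grab('side');cv2.imwrite('pics/s1.png',cv2.resize(s['image'][60:260,100:340],None,fx=3,fy=3))
x=manip.state();print(x['tool_pos'],x['tool_rot'])
E
```

```text
[ 0.53590108 -0.04511045  0.23351443] [ 6.77568267e-06  9.99457405e-01  3.29361883e-02 -3.21185052e-04]
```

View pics/s1.png

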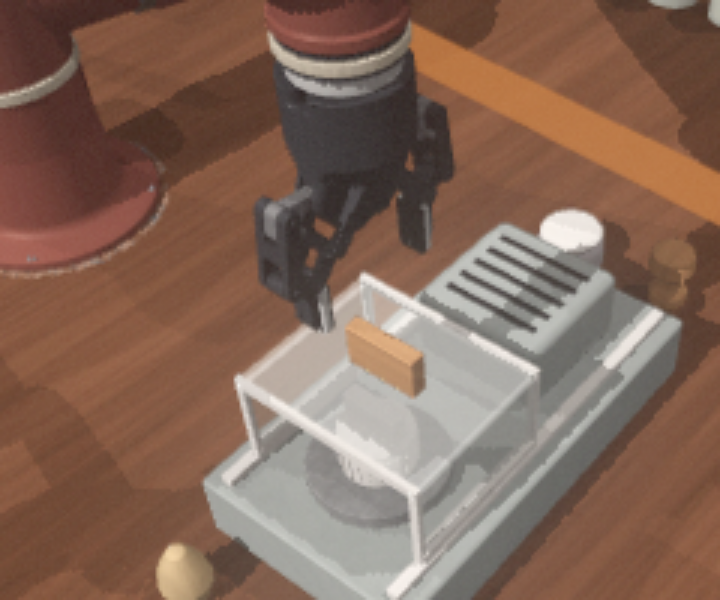

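The open fingers straddle the fin (fin at about (387,355) in the crop). I'll go down and grip.

Request:
move_arm --increments '[0,-4,20,0,1,0,0,25,0,1,0,0,20,0,1,0,0,2,0,0.5,0,0,0,0,0,0,0,0,0,0,0,0,0,0,0,0,0,0,0,0]'

```text
time: 3.02
tool_pos: [0.5371, -0.0408, 0.1686]
tool_rot: [0.0, 0.999, 0.033, 0.002]
contact_force: [-0.0, -0.2, 1.0]
gripper_width: 0.301
grasp_force: 0.0
```

Request:
move_arm --increments '[0,0,0,0,0,0,0,0,0,0,0,0,0,0,0,0,0,0,0,0]'

```text
time: 3.35
tool_pos: [0.5367, -0.0406, 0.1683]
tool_rot: [0.0, 0.999, 0.034, 0.001]
contact_force: [-1.2, 0.2, 4.7]
gripper_width: 0.15
grasp_force: 61.5
```

Request:
move_arm --increments '[0,-10,0,0,0,0,-20,0,0,0,0,-22,0,0,0,0,-22,0,0,0,0,-22,0,0,0,0,-22,0,0,0,0,-22,0,0,0,0,-16,0,0,0]'

```text
time: 4.02
tool_pos: [0.5263, 0.1032, 0.1682]
tool_rot: [0.018, 0.999, 0.034, 0.0]
contact_force: [-1.0, -90.6, 7.7]
gripper_width: 0.147
grasp_force: 77.9
```

Request:
move_arm --increments '[0,-2,0,0,0,0,-1,0,0,0,0,0,0,0,0,0,0,0,0,0]'

```text
time: 4.35
tool_pos: [0.5263, 0.1028, 0.1682]
tool_rot: [0.017, 0.999, 0.032, -0.001]
contact_force: [-4.9, -55.8, 9.5]
gripper_width: 0.151
grasp_force: 72.6
```

```bash
python3 - <<'E'
from h import *
s=grab('side');cv2.imwrite('pics/s2.png',cv2.resize(s['image'][80:270,160:350],None,fx=3.1,fy=3.1))
x=manip.state();print(x['tool_pos'],x['tool_rot'],x['contact_force'],x['ft_torque'],x['joint_pos'])
E
```

```text
[0.52634262 0.10279497 0.16819697] [ 1.70461677e-02  9.99358917e-01  3.14773442e-02 -6.00687518e-04] [ -4.69128802 -55.53870749   9.39319924] [-7.38594546  0.68724758  0.1925148 ] [ 0.07194507 -0.10773481  1.87755106 -0.03468399  1.37447198  1.5865793 ]
```

View pics/s2.png

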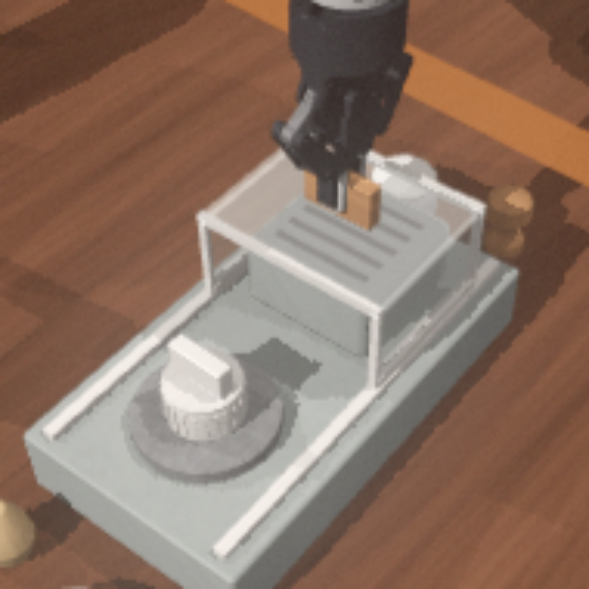

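The guard now sits over the motor cover, and the cap is exposed with its bar at about (200,368) in the crop. The arm hit a firm stop after about 144 mm. I'll ease off, release and measure the opening.

Request:
move_arm --increments '[0,5,0,0,0,0,5,0,0,0,0,0,0,0,0.3,0,0,0,0,0.7,0,0,0,0,1,0,0,0,0,1,0,0,-25,0,1,0,0,-35,0,1]'

```text
time: 5.07
tool_pos: [0.523, 0.1087, 0.2221]
tool_rot: [0.0, 0.999, 0.034, -0.005]
contact_force: [1.1, -0.6, -0.1]
gripper_width: 0.978
grasp_force: 0.0
```

Request:
move_arm --increments '[-30,0,-20,0,1,-35,0,-10,0,1,-35,0,0,0,1,-30,0,0,0,1,-10,0,0,0,1]'

```text
time: 5.48
tool_pos: [0.3836, 0.0995, 0.2564]
tool_rot: [-0.0, 0.999, 0.034, 0.0]
contact_force: [0.7, -0.6, -0.8]
gripper_width: 1.001
grasp_force: 0.0
```

```bash
python3 - <<'E'
from h import *
d=grab('top');s=grab('side')
a=np.hstack([cv2.resize(d['image'][155:255,185:335],None,fx=2.6,fy=2.6,interpolation=cv2.INTER_CUBIC)[:260],cv2.resize(s['image'][125:265,165:375],None,fx=260/140,fy=260/140,interpolation=cv2.INTER_CUBIC)[:,:400]])
cv2.imwrite('pics/m.png',cv2.resize(d['image'][155:255,185:335],None,fx=5,fy=5,interpolation=cv2.INTER_CUBIC))
for n,x in(('t',d),('s',s)):
    m=cv2.inRange(cv2.cvtColor(x['image'],cv2.COLOR_BGR2HSV),(8,90,150),(20,200,255));m[:130]=0;m[260:]=0
    k,_,st,c=cv2.connectedComponentsWithStats(m)
    for i in range(1,k):
        if 60<st[i,4]<600: print(n,st[i],c[i].round(1),ray(x,*c[i],.194).round(3))
x=manip.state();print(x['tool_pos'],x['tool_rot'],x['contact_force'])
E
```

```text
t [245 130  88  12 459] [289.8 134.6] [ 0.698 -0.044  0.194]
t [384 131  36   5  88] [399.4 132.5] [ 0.708 -0.311  0.194]
t [437 132  28   3  61] [449.7 133. ] [ 0.709 -0.433  0.194]
t [464 133  29  15 249] [476.8 140.6] [ 0.692 -0.499  0.194]
t [474 167  36  16 287] [491.  174.3] [ 0.61  -0.532  0.194]
t [347 183  14  19  91] [354.5 191.6] [ 0.562 -0.202  0.194]
t [  0 184  41  27 450] [ 23.7 194. ] [0.541 0.594 0.194]
t [153 189  14  15 151] [159.4 195.8] [0.543 0.267 0.194]
t [225 192   7  25 153] [227.9 204.1] [0.526 0.102 0.194]
t [340 222  10  15  87] [344.4 228.9] [ 0.472 -0.178  0.194]
t [491 243  10  17 122] [495.2 251.2] [ 0.425 -0.537  0.194]
s [258 130  24  24 334] [269.  140.7] [0.539 0.088 0.194]
s [319 139  13   9  73] [325.2 142.7] [0.635 0.163 0.194]
s [153 241  14  19 100] [161.5 252. ] [ 0.588 -0.245  0.194]
[0.38507618 0.09946622 0.25647968] [-7.75218688e-05  9.99417031e-01  3.41291021e-02  8.92239244e-04] [-0.03956681  0.2319612   0.03323912]
```

View pics/m.png

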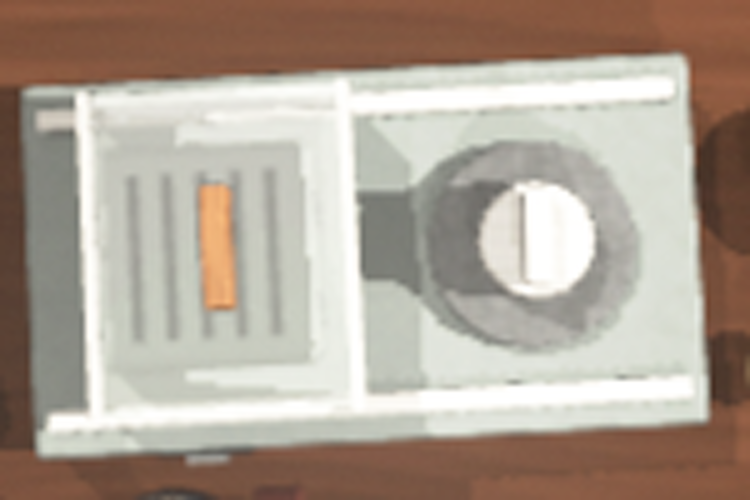

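The handle moved from (0.536,-0.041) to (0.526,0.102), about 143 mm. That fits a guard that started slightly open and ended at its stop. I'll confirm with a separate push on the fin using shut fingers.

Request:
move_arm --increments '[35,12,0,0,0.5,35,12,0,0,0,35,12,0,0,0,35,12,0,0,0,0,0,26,0,0,0,0,26,0,0,0,0,26,0,0,0,0,0,0,0]'

```text
time: 6.25
tool_pos: [0.5262, 0.0606, 0.1711]
tool_rot: [-0.0, 0.999, 0.034, -0.006]
contact_force: [-0.7, -0.2, -0.8]
gripper_width: 0.001
grasp_force: 0.0
```

Request:
move_arm --increments '[0,-5,0,0,0,0,-5,0,0,0,0,-5,0,0,0,0,-3,0,0,0,0,-3,0,0,0,0,-2,0,0,0,0,0,0,0,0]'

```text
time: 6.83
tool_pos: [0.5285, 0.0823, 0.1801]
tool_rot: [0.002, 0.999, 0.034, 0.001]
contact_force: [0.3, -5.8, 3.1]
gripper_width: 0.004
grasp_force: 2.5
```

Request:
move_arm --increments '[0,-3,0,0,0,0,-3,0,0,0,0,0,0,0,0,0,0,0,0,0]'

```text
time: 7.17
tool_pos: [0.5285, 0.0828, 0.1803]
tool_rot: [0.008, 0.999, 0.033, 0.001]
contact_force: [0.1, -22.4, 3.6]
gripper_width: -0.006
grasp_force: 11.3
```

```bash
python3 - <<'E'
from h import *
d=grab('top')
m=cv2.inRange(cv2.cvtColor(d['image'],cv2.COLOR_BGR2HSV),(0,0,190),(180,60,255))
m[:180]=0;m[225:]=0;m[:,:270]=0;m[:,312:]=0
k,l,st,c=cv2.connectedComponentsWithStats(m);i=1+np.argmax(st[1:,4]);print(st[i],c[i])
cv2.imwrite('pics/cap.png',cv2.resize(d['image'][175:230,260:325],None,fx=9,fy=9,interpolation=cv2.INTER_CUBIC))
# bar side line (dark line) ends from crop m: (521,193),(524,285); bar right side ~ (573,190)?
C=185+537/5,155+240/5
print('round centre z.118',ray(d,*C,.118).round(4), 'mask', ray(d,*c[i],.12).round(4))
E
```

```text
[281 191  23  24 424] [292.40801887 202.33018868]
round centre z.118 [ 0.5365 -0.0578  0.118 ] mask [ 0.5381 -0.0577  0.12  ]
```

View pics/cap.png

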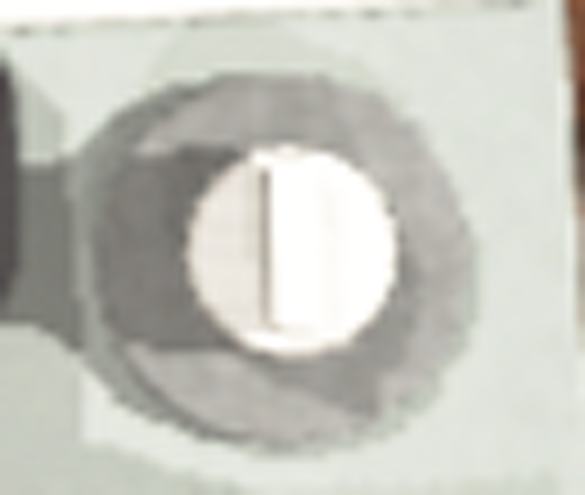

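The stop is confirmed: 22 N of push and no movement. The cap's disc is centred at about (292,202) px, which gives (0.537,-0.058). Its bar lies within about 1° of the tool yaw. I'll move above the cap.

Request:
move_arm --increments '[0,15,0,0,0,0,0,-30,0,0,0,0,-30,0,0.3,0,33,0,0,1,0,33,0,0,1,0,33,0,0,1,0,33,0,0,1,0,0,0,0,1]'

```text
time: 7.88
tool_pos: [0.5372, -0.0618, 0.239]
tool_rot: [0.001, 1.0, 0.031, 0.001]
contact_force: [0.5, 0.6, -0.2]
gripper_width: 0.845
grasp_force: 0.0
```

Request:
move_arm --increments '[0,0,0,0,1,0,0,0,0,1]'

```text
time: 8.05
tool_pos: [0.537, -0.057, 0.2386]
tool_rot: [-0.0, 0.999, 0.033, 0.0]
contact_force: [-1.0, -0.3, -0.1]
gripper_width: 1.001
grasp_force: 0.0
```

```bash
python3 - <<'E'
from h import *
x=manip.state();print(x['tool_pos'],x['tool_rot'],x['contact_force'],x['ft_torque'],x['gripper_width'])
E
```

```text
[ 0.53697653 -0.05700476  0.23862666] [-2.46123951e-04  9.99446516e-01  3.32646991e-02  2.45573209e-04] [-0.98856999 -0.30193663 -0.14516474] [-0.01804557  0.02732663  0.01161286] 1.0011982265646169
```

Request:
move_arm --increments '[0,1,30,0,1,0,0,30,0,1,0,0,30,0,1,0,0,20,0,1,0,0,7,0,1,0,0,0,0,0.5,0,0,0,0,0,0,0,0,0,0]'

```text
time: 8.72
tool_pos: [0.5385, -0.0582, 0.1236]
tool_rot: [0.0, 0.999, 0.034, 0.002]
contact_force: [0.5, 0.0, -0.1]
gripper_width: 0.604
grasp_force: 0.0
```

Request:
move_arm --increments '[0,0,0,0,0,0,0,0,0,0,0,0,0,0,0,0,0,0,0,0,0,0,0,0,0,0,0,0,0,0]'

```text
time: 9.22
tool_pos: [0.5377, -0.0585, 0.1226]
tool_rot: [0.0, 0.999, 0.033, 0.001]
contact_force: [-1.3, 2.0, 5.4]
gripper_width: 0.149
grasp_force: 60.1
```

```bash
python3 - <<'E'
from h import *
s=grab('side');cv2.imwrite('pics/s3.png',cv2.resize(s['image'][80:270,160:350],None,fx=3.1,fy=3.1))
x=manip.state();print(x['tool_pos'],x['tool_rot'],x['contact_force'],x['ft_torque'],x['gripper_width'],x['joint_pos'])
E
```

```text
[ 0.53773274 -0.05844758  0.12263719] [1.03989147e-04 9.99442558e-01 3.33735271e-02 8.77083758e-04] [-2.17761246  2.21297869  6.25718436] [ 0.15590452  0.15472275 -0.00356502] 0.14979359163365671 [-2.46028412e-01 -5.61111208e-02  1.90881977e+00  2.95679209e-04
  1.28714052e+00  1.25792593e+00]
```

View pics/s3.png

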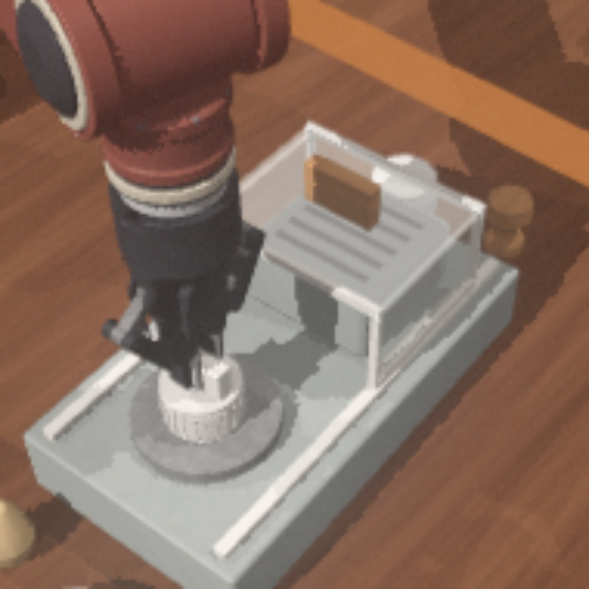

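The bar is gripped (opening 0.15, 60 N). I'll try turning clockwise seen from above.

Request:
move_arm --increments '[0,0,0,0.05,0,0,0,0,0.05,0,0,0,0,0.05,0,0,0,0,0.05,0,0,0,0,0,0,0,0,0,0,0]'

```text
time: 9.77
tool_pos: [0.5382, -0.0589, 0.1226]
tool_rot: [0.0, 0.998, -0.066, 0.002]
contact_force: [1.0, -0.5, 5.0]
gripper_width: 0.148
grasp_force: 60.2
```

```bash
cat > st.py <<'E'
from h import *
x=manip.state();q=x['tool_rot'];print(x['tool_pos'].round(4),'yaw',np.degrees(2*np.arctan2(q[2],q[1])).round(2),x['contact_force'].round(1),x['ft_torque'].round(2),'w',round(x['gripper_width'],3),'q6',x['joint_pos'][5].round(3))
E
python3 st.py
```

```text
[ 0.5382 -0.0589  0.1226] yaw -7.58 [ 1.  -0.5  5. ] [-0.22 -0.23 -0.15] w 0.148 q6 1.457
```

Request:
move_arm --increments '[0,0,0,0.05,0,0,0,0,0.05,0,0,0,0,0.05,0,0,0,0,0.05,0,0,0,0,0.05,0,0,0,0,0.05,0,0,0,0,0,0,0,0,0,0,0]'

```text
time: 10.43
tool_pos: [0.5381, -0.0589, 0.1226]
tool_rot: [0.0, 0.977, -0.214, 0.001]
contact_force: [2.0, 0.0, 6.2]
gripper_width: 0.149
grasp_force: 60.3
```

```bash
python3 st.py
```

```text
[ 0.5381 -0.0589  0.1226] yaw -24.76 [2.  0.  6.2] [-0.26 -0.13 -0.1 ] w 0.149 q6 1.757
```

It has turned 28° freely, past any hard stop, so clockwise is the loosening way. I'll carry on to about 77°.

Request:
move_arm --increments '[0,0,0,0.07,0,0,0,0,0.07,0,0,0,0,0.07,0,0,0,0,0.07,0,0,0,0,0.07,0,0,0,0,0.07,0,0,0,0,0,0,0,0,0,0,0]'

```text
time: 11.1
tool_pos: [0.5379, -0.0584, 0.1226]
tool_rot: [-0.0, 0.911, -0.413, 0.001]
contact_force: [0.8, 1.5, 7.5]
gripper_width: 0.148
grasp_force: 60.4
```

Request:
move_arm --increments '[0,0,0,0.07,0,0,0,0,0.07,0,0,0,0,0.07,0,0,0,0,0.07,0,0,0,0,0.07,0,0,0,0,0.07,0,0,0,0,0,0,0,0,0,0,0]'

```text
time: 11.77
tool_pos: [0.5375, -0.0578, 0.1227]
tool_rot: [-0.001, 0.804, -0.594, -0.0]
contact_force: [-1.2, 3.2, 7.9]
gripper_width: 0.15
grasp_force: 60.7
```

```bash
python3 st.py
```

```text
[ 0.5375 -0.0578  0.1227] yaw -72.89 [-1.2  3.2  7.9] [ 0.38  0.3  -0.11] w 0.15 q6 2.597
```

Turned 77°. Now I'll lift gently.

Request:
move_arm --increments '[0,0,-3,0,0,0,0,-4,0,0,0,0,-6,0,0,0,0,-8,0,0,0,0,0,0,0,0,0,0,0,0]'

```text
time: 12.27
tool_pos: [0.537, -0.0581, 0.1421]
tool_rot: [-0.0, 0.804, -0.594, -0.0]
contact_force: [1.6, 1.5, 0.4]
gripper_width: 0.149
grasp_force: 59.6
```

```bash
python3 st.py
```

```text
[ 0.537  -0.0581  0.1421] yaw -72.92 [1.6 1.5 0.4] [ 0.48 -0.4   0.02] w 0.149 q6 2.597
```

Request:
move_arm --increments '[0,0,-8,0,0,0,0,-10,0,0,0,0,-12,0,0,0,0,-12,0,0,0,0,-12,0,0,0,0,-8,0,0,0,0,0,0,0,0,0,0,0,0]'

```text
time: 12.93
tool_pos: [0.5374, -0.0586, 0.2053]
tool_rot: [-0.0, 0.804, -0.594, 0.001]
contact_force: [-0.4, -0.0, -2.7]
gripper_width: 0.15
grasp_force: 59.4
```

Request:
move_arm --increments '[0,0,0,0,0,0,0,0,0,0,0,0,0,0,0,0,0,0,0,0,0,0,0,0,0,0,0,0,0,0]'

```text
time: 13.43
tool_pos: [0.5369, -0.0584, 0.204]
tool_rot: [0.0, 0.804, -0.594, -0.0]
contact_force: [-0.2, -0.2, -1.9]
gripper_width: 0.146
grasp_force: 59.4
```

```bash
python3 - <<'E'
from h import *
import st
s=grab('side');cv2.imwrite('pics/s4.png',cv2.resize(s['image'][60:270,140:350],None,fx=2.8,fy=2.8))
E
```

```text
[ 0.5369 -0.0584  0.204 ] yaw -72.95 [-0.2 -0.2 -1.9] [0.   0.04 0.03] w 0.146 q6 2.598
```

View pics/s4.png

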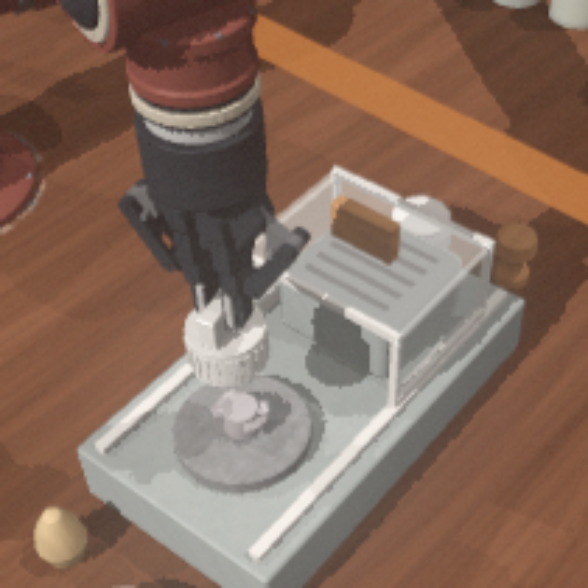

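The cap is off and hangs upright about 8 cm above its seat, at (228,345) in the crop. The bare spindle is at (240,410) and the guard is open. I'll hand in the job.

```bash
python3 -c "
from plant import manip
print(manip.job_done())"
```

```text
the job is handed in; nothing more can be done
None
```

I handed the job in at about 13.5 s: the guard is open at its stop, the cap came loose clockwise seen from above (a left-hand thread), and the gripper holds it still and upright about 8 cm above its seat; no verdict was returned.

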